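# Assemble a quarter-turn wet-sieve column on its drain stand

## Robot

A 7-joint arm with a two-finger parallel gripper is mounted at the origin on the work surface. World frame = base frame: x ahead of the robot, y to its left, z up, the work surface at z = 0. Lengths are in m, angles in rad, forces in N, time in s.
With the tool pointing down it reaches from about 0.35 to 0.9 m from the base axis. Payload 8.1 kg.
Tool frame: the origin (TCP) lies on the centre line of the jaws, within the pads' length; the fingertips stand 8 mm ahead of it and the grasp point (between the pads) lies 11 mm behind it; y points along the fingers, x is the direction in which the jaws open and shut, and the axes are right-handed (so a half turn about y gives the same grasp; the last joint's range is limited). The gripper opens to 92 mm and grips with 3 to 60 N. Pads are 19 mm wide; open, the fingers measure 130 mm over their backs; the gripper's body (75 mm by 190 mm) begins 47 mm behind the grasp point.
Start: joints at [-1.391, 0.434, 0.025, 1.573, -0.012, 1.134, -0.075], TCP at [0.174, 0.6, 0.235] pointing down, gripper open.
Joint ranges: [-2.62, 2.62], [-0.44, 2.09], [-1.27, 1.32], [0.08, 2.57], [-1.32, 4.46], [0.12, 2], [-2.74, 2.74]. Speed limits (rad/s): [2.22, 2.22, 3.01, 3.01, 3.14, 3.14, 3.14].

## Interface

Orientations are given as [roll, pitch, yaw] about the fixed x, y, z axes, in that order (R = Rz(yaw) Ry(pitch) Rx(roll)).
In Python, from workcell import arm gives the robot as it stands.
- The arm moves only by the shell command python3 -m inch 'ROWS' [FORCE]. ROWS is a JSON object of lists of equal length, an entry for each row: "travel": the shift along the tool's x, y, z in cm, a list of three; "rot": the turn, a rotation vector about the tool's x, y, z in rad, a list of three; "fingers": the gripper command: -1 is fully open, 1 is shut, values between are in proportion. A call has 1 to 12 rows; each row is the pose to reach, as a shift and turn from the pose commanded when the call began, along the tool's axes at that moment; what a row does not reach only later rows make up. A row lasts 1/12 s, in which the tool goes at most 41.7 mm and 7.16 degrees, less where a joint would pass 70% of its speed; a pose out of reach is approached as far as the arm can. A call with a gripper value outside its range is refused whole. The fingers move at their own pace and stop on an object; FORCE is the grip in N (left out, the last holds). Time passes only in rows, so rows that repeat a pose let the fingers close. It gives the time, the measured TCP pose, the force and the opening at its end, in the units of the state.
- arm.get_state(): the state, without advancing time (a new reading comes with each control period).
- arm.read_camera(name): name is "side" or "top"; returns a dict with "frame" (480x640x3 uint8, red, green, blue), "K" (3x3 intrinsics, pixels), "rvec" (rotation vector, rad) and "tvec" (3), from world to camera coordinates, as OpenCV has them. Camera axes: x right, y down, z forward; pixel columns grow to the right and rows downward; lengths in m; the calibration is good to about 2 mm. A picture is of the moment at which its call begins. There is no depth.
- arm.sign_off(): hands the job in, once; it reports no verdict.
The state is a dict: "time_s": time; "joint_positions": joint angles; "joint_velocities": joint speeds; "joint_efforts": joint torques, N m; "tool_pos": TCP position; "orientation": TCP orientation; "ft_force": force on the tool from outside, world axes, zero at the start; "torque": the same for the moment, N m; "gripper_width": opening from 0.0 (shut) to 1.0 (fully open).
Only numpy, scipy, OpenCV 4.12 (cv2) and the standard library are available. Lean on these libraries where they do the work, as an engineer would, in place of code of your own. Each camera call takes 0.05 s, during which the arm holds its last target.

## Task

Build up the wet-sieve column on the drain stand: set the slotted sieve stage on the stand's collar, feel for the slots, push it down against the sprung seal, turn it clockwise a quarter turn until it locks, and let go. Then lock the cover with the bar grip onto the top of the sieve stage in the same way, and let go. Leave the two closed specimen jars standing where they are.

Things in the scene. Friction and masses are not known exactly. Their poses are not given: they have to be found in the camera images.
- stand_rim (a point): Centre of the collar's top face (rim), 105 mm above the bench. Fixed grey stand: foot 112 mm across, white collar 61 mm across. Its x axis is the stand's (the drain spout points to +x), NOT the slots': the collar swivels very stiffly (4 N m, treat as fixed) and its two opposite slots lie on a line up to 0.6 rad either side of that x axis, at an unreported angle: find it by touch or by eye.
- stand_lip (a point): 7 mm under stand_rim, same axes: underside of the socket's inward lip. Bore 52 mm, lip opening 40 mm across with two opposite slots that pass the lugs with about 6 degrees to spare each way. Depths are of a part's underside below the rim: 0 = lugs stand on the lip (not over slots); 5 = dropped into the slots, resting on the sprung seal plate; 14.5 to 16 = pressed enough to turn; 17 = hard bottom.
- stand_seal (a point): 5 mm under stand_rim, same axes: top of the sprung seal plate when free; travel 12 mm, 5 N + 0.8 N/mm (13 N pressed to turn). Pressed, turn the part CLOCKWISE seen from above by 90 degrees (82 to the stop at about 93; the other way is blocked) and let go: the lugs rise into pockets, locked at depth 11 mm. Turned too little, it ends at 14 or more, or springs back to 5.
- sieve: Sieve stage: white plastic cylinder 58 mm across (skirt 67 mm across, 11 to 21 mm up), 93 mm tall, upright on the bench, 0.2 kg, rows of dark slits low in its wall. Origin: centre of its underside, z up. Below is a spigot 36 mm across, 18 mm long, with two opposite lugs at its bottom, 7 mm high, 12.4 mm wide, reaching 24 mm from the axis along its +x and -x. Half-turn symmetric.
- sieve_grip (a point): Centre of the sieve stage between its two flats for the gripper, 74 mm above its origin, same axes. The flats are 60 mm apart, facing its +y and -y, 30 mm wide along x, from 50 to 91 mm above the origin.
- sieve_rim (a point): Centre of the sieve stage's top rim, 93 mm above its origin, same axes. Same socket, depths and turn as the collar, but its slots lie along its own +x and -x: the cover goes in with its x along the sieve's x, either way round. Plate: 4 N + 0.6 N/mm (10 N pressed to turn). While pressed, the sieve itself sinks up to 6 mm on the collar's plate and returns; take the cover's depth from this rim.
- cover: Cover: white plastic disc 67 mm across (11 to 34 mm above its origin) with a bar grip on top, standing upright on the bench, 0.2 kg. Origin: centre of its underside, z up. Below is the same spigot as the sieve's: 36 mm across, 18 mm long, two opposite lugs at the bottom, 7 mm high, 12.4 mm wide, reaching 24 mm from the axis along its +x and -x. Half-turn symmetric.
- cover_grip (a point): Centre of the cover's bar grip where it is best held, 58 mm above its origin, same axes. The bar is 60 mm long along x, 16 mm thick along y, from 34 to 72 mm above the origin.
- jar_a: closed glass specimen jar with a white lid, 56 mm across, 85 mm tall; a bystander; origin at the centre of its underside, z up
- jar_b: closed glass specimen jar with a white lid, 56 mm across, 85 mm tall; a bystander; origin at the centre of its underside, z up
Not all that is in view belongs to the job. Leave any orange or pink look-alike of the sieve alone. Leave any turquoise look-alike of the part that bears stand_rim alone.

How it is judged:
By the outcome, as a careful person would: the job done as asked, in the order asked, and still so for the second after the job is handed in, with the robot touching nothing.
It also fails if it takes over 72 s, if anything falls off the work surface, if the arm or the gripper's body presses on something with over 40 N, if the wrist force passes 120 N, or if a joint passes its speed limit or range.

## Working session

There is one attempt and no reset: what is moved stays moved. The work goes in short steps, Python scripts to look and compute and a shell command to move; the robot and the scene stay as the last step left them, time stands still between calls to the robot, and variables do not carry over. Pictures are saved under pics/ and viewed, and the job is handed in when it is done.

```bash
mkdir -p pics; ls; python3 - <<'E'
from workcell import arm
import cv2
print(arm.get_state())
for n in("side","top"):
    c=arm.read_camera(n); cv2.imwrite(f"pics/{n}0.png",c["frame"][:,:,::-1]); print(n,c["K"],c["rvec"],c["tvec"])
E
```

```text
pics
{'time_s': 0.0, 'joint_positions': array([-1.39062834,  0.43522069,  0.02496978,  1.57407268, -0.01161217,
        1.13397943, -0.07507773]), 'joint_velocities': array([ 0.00076089,  0.00101153, -0.00036957,  0.00134653,  0.00082086,
       -0.00049512,  0.00117983]), 'joint_efforts': array([-9.74735885e-04, -6.67867112e+01,  9.84384567e-01, -3.14447737e+01,
       -6.03190600e-02,  4.31413273e-02,  1.87131322e-04]), 'tool_pos': array([0.17429705, 0.59970407, 0.23395578]), 'orientation': array([-1.57092382e+00,  1.52974156e-03,  1.28797870e+00]), 'ft_force': array([-0.58623085, -0.97937905,  0.27406933]), 'torque': array([ 0.01089709,  0.05698752, -0.00816179]), 'gripper_width': 0.9988155412786566}
side [[531.6485116    0.         320.27058944]
 [  0.         531.6485116  229.27012168]
 [  0.           0.           1.        ]] [ 0.04325674 -2.95302705  1.0171493 ] [0.47548254 0.0419631  1.19553964]
top [[500.51102277   0.         320.0242989 ]
 [  0.         500.51102277 232.18622718]
 [  0.           0.           1.        ]] [ 2.09959212 -2.14941332  0.17811759] [0.04473657 0.49122478 0.93257984]
```

View pics/side0.png

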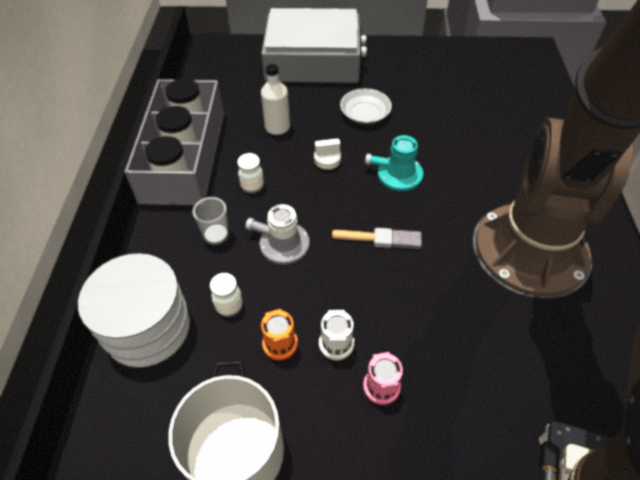

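View pics/top0.png

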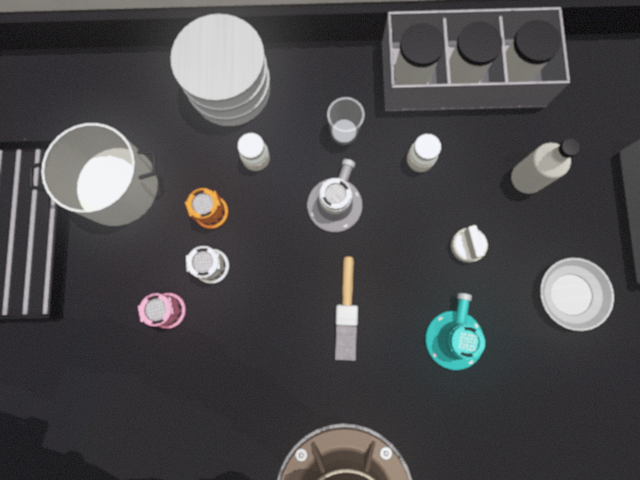

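Candidates in the top view:
- Sieve: white (205,263), orange (205,205) and pink (157,310). The white one is the sieve.
- Stand: grey with white collar (335,197) and turquoise (467,342). The grey one is the stand.
- Cover: the white disc with a bar (470,245) is the only one. The dish at (575,295) isn't it.
- Jars: (254,150) and (424,152).

Next, close crops to check these choices.

```bash
python3 - <<'E'
import cv2,numpy as np
t=cv2.imread("pics/top0.png")
def crop(x,y,r=32):return cv2.resize(t[y-r:y+r,x-r:x+r],(400,400),interpolation=cv2.INTER_CUBIC)
s=cv2.imread("pics/side0.png")
def crops(x,y,r=32):return cv2.resize(s[y-r:y+r,x-r:x+r],(260,260),interpolation=cv2.INTER_CUBIC)
cv2.imwrite("pics/crop1.png",np.hstack([crop(210,263),crop(335,197)]))
cv2.imwrite("pics/crop2.png",np.hstack([crops(337,335),crops(284,230),crops(328,152)]))
cv2.imwrite("pics/crop3.png",crop(470,245))
E
```

```text
(no output)
```

View pics/crop1.png

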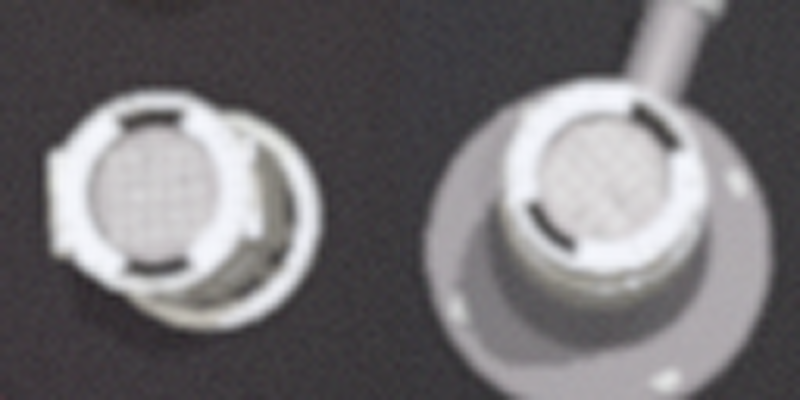

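View pics/crop2.png

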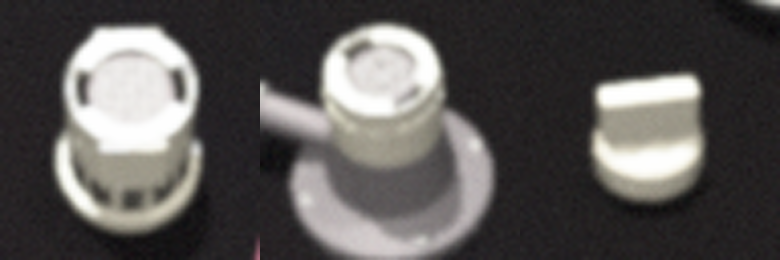

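View pics/crop3.png

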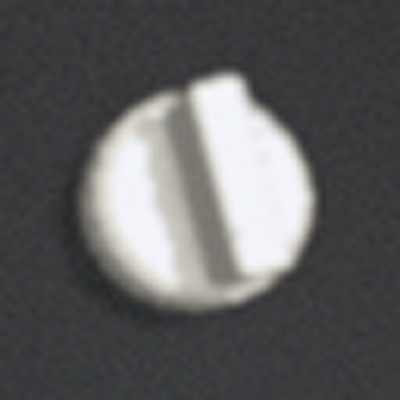

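White sieve confirmed (dark slits low, slots at its image top and bottom). The collar's slots are visible at about 45° in the top view. Now measuring.

```bash
cat > h.py <<'E'
import cv2,numpy as np
from workcell import arm
def cam(n):
    c=arm.read_camera(n); return c
def ray(c,px,z):
    R,_=cv2.Rodrigues(np.array(c["rvec"],float)); t=np.array(c["tvec"],float).ravel()
    px=np.atleast_2d(np.array(px,float))
    p=cv2.undistortPoints(px.reshape(-1,1,2),np.array(c["K"]),None).reshape(-1,2)
    d=np.c_[p,np.ones(len(p))]@R; o=-R.T@t
    return o+d*((z-o[2])/d[:,2])[:,None]
def proj(c,P):
    return cv2.projectPoints(np.atleast_2d(np.array(P,float)),np.array(c["rvec"]),np.array(c["tvec"]),np.array(c["K"]),None)[0].reshape(-1,2)
def darkslots(c,cx,cy,z,rin=17.5,rout=29,thr=110,F=8,r=40,mind=None,verbose=True):
    """two dark slot blobs around approx centre (pixel) -> world pts at plane z"""
    g=cv2.cvtColor(c["frame"],cv2.COLOR_RGB2GRAY)
    x0,y0=int(cx)-r,int(cy)-r
    x0=max(x0,0);y0=max(y0,0)
    u=cv2.resize(g[y0:y0+2*r,x0:x0+2*r],None,fx=F,fy=F,interpolation=cv2.INTER_CUBIC)
    w0=ray(c,[[cx,cy]],z)[0]
    yy,xx=np.mgrid[0:u.shape[0],0:u.shape[1]]
    px=np.c_[(xx.ravel()+.5)/F-.5+x0,(yy.ravel()+.5)/F-.5+y0]
    W=ray(c,px,z); d=np.hypot(*(W-w0)[:,:2].T).reshape(u.shape)*1000
    m=((u<thr)&(d>rin-4)&(d<rout-1)).astype(np.uint8)
    n,l,st,ce=cv2.connectedComponentsWithStats(m)
    out=[]
    for i in np.argsort(-st[1:,4])[:4]+1:
        p=(ce[i]+.5)/F-.5+[x0,y0]; q=ray(c,[p],z)[0]
        out.append((st[i,4],p.round(2),(q*1000).round(1)))
        if verbose: print("  blob",st[i,4],p.round(2),(q*1000).round(1),"r",round(np.hypot(*(q-w0)[:2])*1000,1))
    return out
def ax(a,b):
    d=a-b; return np.degrees(np.arctan2(d[1],d[0]))
E
python3 - <<'E'
from h import *
T=cam("top");S=cam("side")
for name,z,tp,sp in(("sieve",.093,(204,263),(337,323)),("stand",.105,(335,195),(284,217))):
    for c,p in((T,tp),(S,sp)):
        print(name,ray(c,[p],z)[0].round(3)); b=darkslots(c,*p,z-.0035)
        q0,q1=b[0][2],b[1][2]; print("   mid",(q0+q1)/2,"sep",np.linalg.norm(q0-q1),"ang",ax(q0,q1))
# plate disc (40mm opening) centre by ellipse of grey? print bench disc/foot
g=lambda c,p,z:ray(c,[p],z)[0].round(3)
for n,p in(("jarA",(251,143)),("jarB",(427,147))):print(n,g(T,p,.085))
print("cover",g(T,(474,243),.072))
E
```

```text
sieve [0.431 0.247 0.093]
  blob 1015 [201.66 249.69] [456.4 252.7  89.5] r 25.3
  blob 795 [202.71 273.32] [412.5 249.9  89.5] r 19.1
   mid [434.45 251.3   89.5 ] sep 43.989203220790415 ang 3.6494571395538618
sieve [0.436 0.25  0.093]
  blob 682 [348.58 323.36] [414.7 248.3  89.5] r 21.4
  blob 613 [324.83 324.06] [458.5 251.   89.5] r 22.6
   mid [436.6  249.65  89.5 ] sep 43.883140270495694 ang -176.4725319496259
stand [0.55  0.003 0.105]
  blob 1017 [343.28 184.84] [570.4 -12.6 101.5] r 24.9
  blob 673 [326.41 201.01] [540.2  19.6 101.5] r 19.6
   mid [555.3   3.5 101.5] sep 44.14612100739991 ang -46.83577474054576
stand [0.551 0.01  0.105]
  blob 222 [296.73 215.98] [524.7   3.9 101.5] r 27.0
  blob 31 [274.48 210.64] [573.2  -9.7 101.5] r 27.6
  blob 2 [275.38 209.75] [571.5 -12.2 101.5] r 27.9
  blob 1 [275.69 209.56] [570.8 -12.8 101.5] r 27.9
   mid [548.95  -2.9  101.5 ] sep 50.370725625108875 ang 164.33584646291018
jarA [0.663 0.162 0.085]
jarB [ 0.646 -0.176  0.085]
cover [ 0.459 -0.256  0.072]
```

```bash
python3 - <<'E'
from h import *
T=cam("top");S=cam("side")
p=proj(S,[.5553,.0035,.1015])[0];print(p)
for thr in(90,120,140):
  b=darkslots(S,*p,.1015,thr=thr);q0,q1=b[0][2],b[1][2]; print("   mid",(q0+q1)/2,np.linalg.norm(q0-q1),ax(q0,q1))
# cover: bar top ellipse/rect: bright pixels in top crop
cs=[]
for c,pt in((T,(474,243)),(S,(328,146))):
    g=cv2.cvtColor(c["frame"],cv2.COLOR_RGB2GRAY); x,y=int(pt[0])-32,int(pt[1])-32
    u=cv2.resize(g[y:y+64,x:x+64],(384,384),interpolation=cv2.INTER_CUBIC)
    cs.append(cv2.applyColorMap(u,cv2.COLORMAP_JET))
cv2.imwrite("pics/cov.png",np.hstack(cs))
E
```

```text
[282.35443348 215.56309526]Traceback (most recent call last):
  File "<stdin>", line 5, in <module>
IndexError: list index out of range
```

```bash
python3 - <<'E'
from h import *
T=cam("top");S=cam("side")
p=(282.35,215.5)
for thr in(120,140,155):
  b=darkslots(S,*p,.1015,thr=thr)
  if len(b)>1:
    q0,q1=b[0][2],b[1][2]; print("   mid",(q0+q1)/2,np.linalg.norm(q0-q1),ax(q0,q1))
cs=[]
for c,pt in((T,(474,243)),(S,(328,146)),):
    g=cv2.cvtColor(c["frame"],cv2.COLOR_RGB2GRAY); x,y=int(pt[0])-32,int(pt[1])-32
    u=cv2.resize(g[y:y+64,x:x+64],(384,384),interpolation=cv2.INTER_CUBIC)
    cs.append(cv2.applyColorMap(u,cv2.COLORMAP_JET))
cv2.imwrite("pics/cov.png",np.hstack(cs))
g=cv2.cvtColor(S["frame"],cv2.COLOR_RGB2GRAY);u=cv2.resize(g[190:245,250:315],(780,660)[:2],interpolation=cv2.INTER_CUBIC)[:600]
cv2.imwrite("pics/std.png",cv2.applyColorMap(u,cv2.COLORMAP_JET))
E
```

```text
blob 317 [275.3  209.83] [571.6 -12.  101.5] r 22.4
  blob 708 [275.57 209.74] [571.1 -12.2 101.5] r 22.1
  blob 991 [275.62 209.74] [570.9 -12.2 101.5] r 22.1
  blob 7 [289.56 220.31] [539.1  16.1 101.5] r 20.6
   mid [555.     1.95 101.5 ] 42.56912026340217 -41.66707178271038
```

View pics/cov.png

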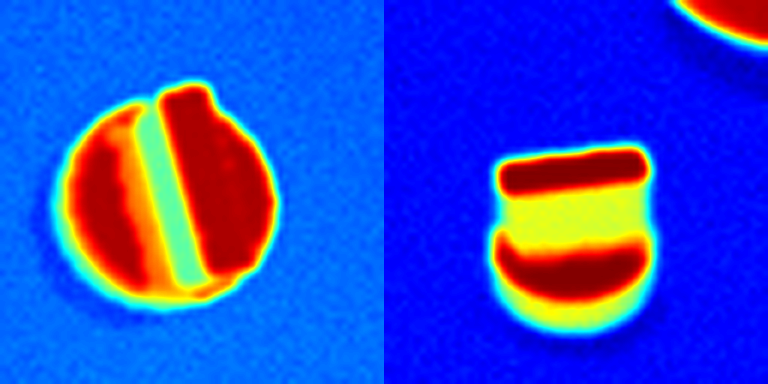

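View pics/std.png

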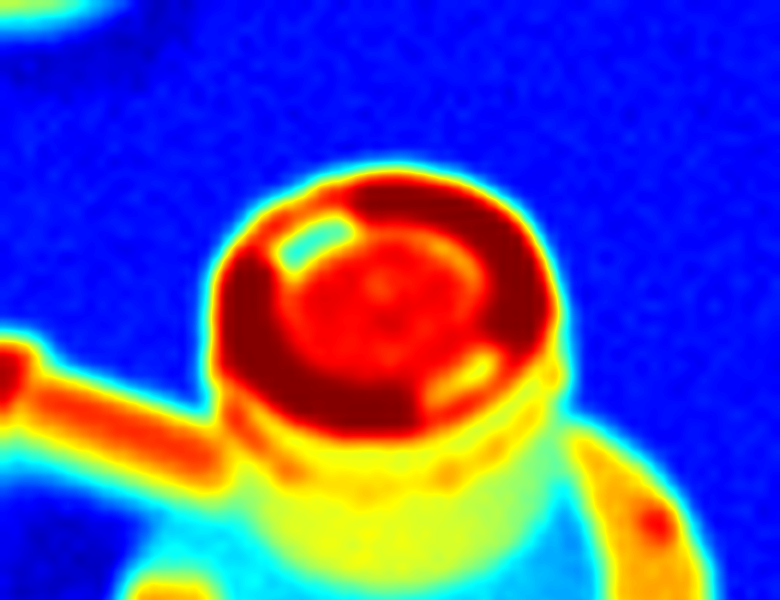

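```bash
python3 - <<'E'
from h import *
T=cam("top");S=cam("side")
q=ray(S,[(318/12+249.5,243/12+189.5),(465/12+249.5,380/12+189.5)],.1015);print("stand side mid",q.mean(0),ax(q[0],q[1]))
f=lambda x,y,x0,y0:((x+.5)/6-.5+x0,(y+.5)/6-.5+y0)
q=ray(S,[f(115,178,296,114),f(265,166,296,114)],.072);print("bar side",q.mean(0),np.linalg.norm(q[0]-q[1]),ax(q[0],q[1]))
q=ray(T,[f(162,100,442,211),f(208,272,442,211)],.072);d=q[0]-q[1];n=np.array([d[1],-d[0],0])/np.linalg.norm(d);print("bar top",q.mean(0)+n*.008,np.linalg.norm(d),ax(q[0],q[1]))
# disc mask in top view : silhouette centroid low -> approx
q=ray(T,[f(70,200,442,211),f(170,305,442,211)],.034);print(q)
E
```

```text
stand side mid [0.55593239 0.00309156 0.1015    ] -47.20531300053354
bar side [ 0.46616752 -0.25703144  0.072     ] 0.06196685646073154 7.9824153308257015
bar top [ 0.46373877 -0.26092325  0.072     ] 0.055783431253576876 10.56671205938637
[[ 0.46419648 -0.22675145  0.034     ]
 [ 0.42905943 -0.25665875  0.034     ]]
```

```bash
cat > mv.py <<'E'
import sys,numpy as np
from workcell import arm
from scipy.spatial.transform import Rotation as Ro
def to(x,y,z,yaw):
    s=arm.get_state(); R=Ro.from_euler("xyz",s["orientation"]); p=s["tool_pos"]
    Rt=Ro.from_euler("xyz",[-np.pi/2,0,np.radians(yaw)])
    print("t",round(s["time_s"],2),"pos",(p*1000).round(1),"rpy",np.degrees(s["orientation"]).round(2),"F",s["ft_force"].round(1),"T",s["torque"].round(2),"w",round(s["gripper_width"],3),"q",s["joint_positions"].round(2))
    print("travel cm",(R.inv().apply(np.array([x,y,z])-p)*100).round(2),"rot",(R.inv()*Rt).as_rotvec().round(3))
if __name__=="__main__": to(*map(float,sys.argv[1:5]))
E
python3 mv.py .4355 .2505 .16 93.5
```

```text
t 0.5 pos [174.4 600.1 234.7] rpy [-90.    0.   73.8] F [ 0.2  0.4 -0.3] T [ 0.02 -0.05 -0.02] w 1.0 q [-1.39  0.43  0.03  1.57 -0.01  1.13 -0.08]
travel cm [-26.29   7.47 -34.83] rot [ 0.    -0.344 -0.   ]
```

```bash
python3 -m inch '{"travel":[[-26.3,2,-34.8],[-26.3,2,-34.8],[-26.3,2,-34.8],[-26.3,2,-34.8],[-26.3,2,-34.8],[-26.3,2,-34.8],[-26.3,3,-34.8],[-26.3,4,-34.8],[-26.3,7.5,-34.8],[-26.3,7.5,-34.8],[-26.3,7.5,-34.8],[-26.3,7.5,-34.8]],"rot":[[0,-0.05,0],[0,-0.1,0],[0,-0.15,0],[0,-0.2,0],[0,-0.25,0],[0,-0.3,0],[0,-0.344,0],[0,-0.344,0],[0,-0.344,0],[0,-0.344,0],[0,-0.344,0],[0,-0.344,0]],"fingers":[-1,-1,-1,-1,-1,-1,-1,-1,-1,-1,-1,-1]}' ; python3 mv.py .4355 .2505 .063 93.5; python3 - <<'E'
from h import *
for n in("top","side"):
    cv2.imwrite(f"pics/{n}1.png",cam(n)["frame"][:,:,::-1])
E
```

```text
time_s: 1.5
tool_pos: [0.4377, 0.2434, 0.1574]
orientation: [-1.569, 0.005, 1.623]
ft_force: [-0.6, -0.8, -0.1]
gripper_width: 0.997
t 1.5 pos [437.7 243.4 157.4] rpy [-89.92   0.26  93.02] F [-0.6 -0.8 -0.1] T [0.02 0.05 0.01] w 0.997 q [-0.7   0.32  0.11  1.97 -0.04  0.85  1.05]
travel cm [0.76 9.44 0.17] rot [-0.001 -0.008 -0.005]
```

```bash
python3 -m inch '{"travel":[[0,0,0],[0,0,0],[0,0,0]],"rot":[[0,0,0],[0,0,0],[0,0,0]],"fingers":[-1,-1,-1]}' ; python3 mv.py .4355 .2505 .063 93.5; python3 - <<'E'
from h import *
for n in("top","side"):
    cv2.imwrite(f"pics/{n}2.png",cam(n)["frame"][:,:,::-1])
E
```

```text
time_s: 1.85
tool_pos: [0.4348, 0.252, 0.1603]
orientation: [-1.572, -0.001, 1.634]
ft_force: [0.4, -1.1, -0.1]
gripper_width: 1.001
t 1.85 pos [434.8 252.  160.3] rpy [-9.004e+01 -6.000e-02  9.364e+01] F [ 0.4 -1.1 -0.1] T [ 0.    0.05 -0.02] w 1.001 q [-0.71  0.32  0.1   1.97 -0.04  0.86  1.05]
travel cm [-0.16  9.73 -0.06] rot [0.001 0.002 0.001]
```

View pics/side2.png

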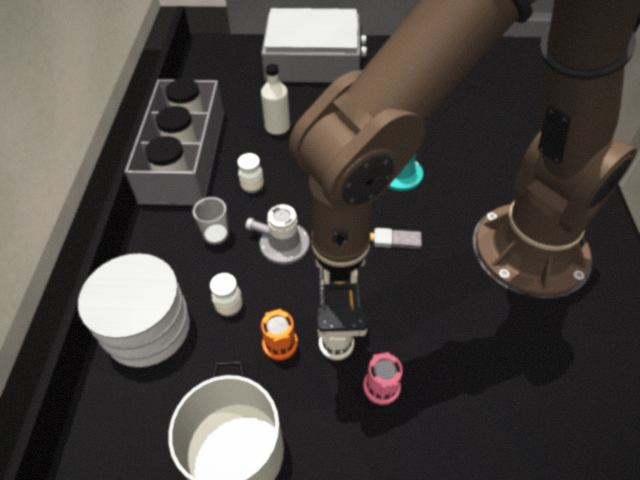

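View pics/top2.png

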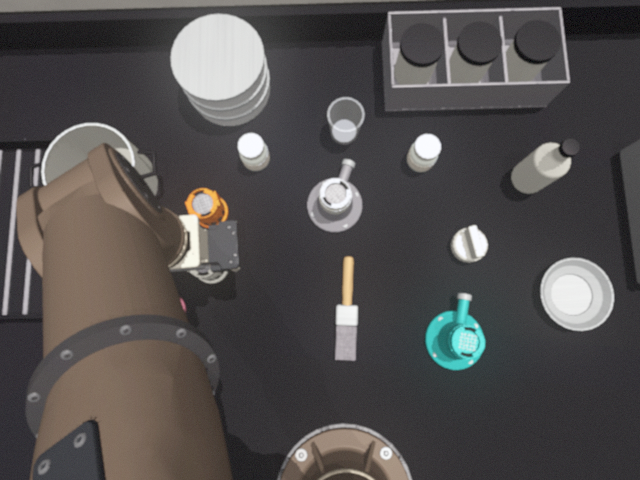

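The gripper is over the white sieve, clear of the orange and pink ones. Descending.

```bash
python3 -m inch '{"travel":[[0,2,0],[0,4,0],[0,6,0],[0,7.5,0],[0,8.5,0],[0,9.2,0],[0,9.7,0],[0,9.7,0],[0,9.7,0]],"rot":[[0,0,0],[0,0,0],[0,0,0],[0,0,0],[0,0,0],[0,0,0],[0,0,0],[0,0,0],[0,0,0]],"fingers":[-1,-1,-1,-1,-1,-1,-1,-1,-1]}' ; python3 mv.py .4355 .2505 .063 93.5
```

```text
time_s: 2.7
tool_pos: [0.4354, 0.2507, 0.0631]
orientation: [-1.571, -0.0, 1.632]
ft_force: [0.0, 0.3, 0.9]
gripper_width: 1.0
t 2.7 pos [435.4 250.7  63.1] rpy [-9.003e+01 -2.000e-02  9.351e+01] F [0.  0.3 0.9] T [-0.01  0.02 -0.02] w 1.0 q [-0.69  0.46  0.08  2.06 -0.06  0.63  1.07]
travel cm [-0.02  0.01 -0.  ] rot [0. 0. 0.]
```

```bash
python3 -m inch '{"travel":[[0,0,0],[0,0,0],[0,0,0],[0,0,0],[0,0,0],[0,0,0],[0,0,0],[0,0,0]],"rot":[[0,0,0],[0,0,0],[0,0,0],[0,0,0],[0,0,0],[0,0,0],[0,0,0],[0,0,0]],"fingers":[0.2,0.25,0.3,0.4,0.6,1,1,1]}' 45; python3 mv.py .4355 .2505 .063 93.5
```

```text
time_s: 3.37
tool_pos: [0.4353, 0.2505, 0.0629]
orientation: [-1.571, -0.0, 1.632]
ft_force: [-0.8, -0.0, 2.5]
gripper_width: 0.649
t 3.37 pos [435.3 250.5  62.9] rpy [-9.002e+01 -1.000e-02  9.350e+01] F [-0.8 -0.   2.5] T [-0.04  0.12 -0.01] w 0.649 q [-0.69  0.46  0.08  2.06 -0.06  0.62  1.07]
travel cm [-0.01 -0.01 -0.02] rot [ 0. -0.  0.]
```

```bash
python3 -m inch '{"travel":[[0,-1,0],[0,-3,0],[0,-6,0],[0,-10,0],[0,-14,0],[0,-14,0],[0,-14,0],[0,-14,0]],"rot":[[0,0,0],[0,0,0],[0,0,0],[0,0,0],[0,0,0],[0,0,0],[0,0,0],[0,0,0]],"fingers":[1,1,1,1,1,1,1,1]}' ; python3 mv.py .5556 .0033 .203 43; python3 - <<'E'
from h import *
for n in("top","side"):
    cv2.imwrite(f"pics/{n}3.png",cam(n)["frame"][:,:,::-1])
E
```

```text
time_s: 4.03
tool_pos: [0.4347, 0.2502, 0.2026]
orientation: [-1.57, 0.0, 1.632]
ft_force: [-0.5, 0.1, -3.0]
gripper_width: 0.651
t 4.03 pos [434.7 250.2 202.6] rpy [-8.998e+01  1.000e-02  9.351e+01] F [-0.5  0.1 -3. ] T [ 0.01  0.05 -0.04] w 0.651 q [-0.72  0.27  0.11  1.92 -0.04  0.96  1.04]
travel cm [-25.38  -0.04 -10.56] rot [-0.     0.882 -0.   ]
```

View pics/side3.png

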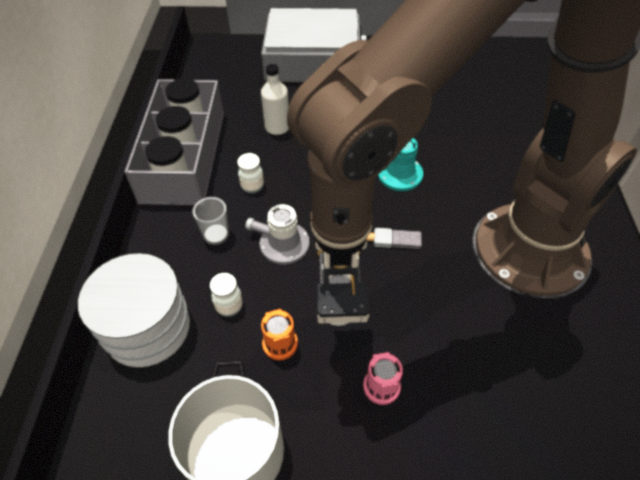

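```bash
python3 -m inch '{"travel":[[-2,0,-1],[-5,0,-2],[-8,0,-3.4],[-11,0,-4.6],[-14,0,-5.8],[-17,0,-7.1],[-20,0,-8.3],[-22.5,0,-9.4],[-24.5,0,-10.2],[-25.4,0,-10.6],[-25.4,0,-10.6],[-25.4,0,-10.6]],"rot":[[0,0.05,0],[0,0.15,0],[0,0.25,0],[0,0.35,0],[0,0.45,0],[0,0.55,0],[0,0.65,0],[0,0.75,0],[0,0.82,0],[0,0.882,0],[0,0.882,0],[0,0.882,0]],"fingers":[1,1,1,1,1,1,1,1,1,1,1,1]}' ; python3 -m inch '{"travel":[[0,0,0],[0,0,0]],"rot":[[0,0,0],[0,0,0]],"fingers":[1,1]}';python3 mv.py .5556 .0033 .203 43; python3 - <<'E'
from h import *
for n in("top","side"):
    cv2.imwrite(f"pics/{n}4.png",cam(n)["frame"][:,:,::-1])
E
```

```text
time_s: 5.13
tool_pos: [0.5559, 0.0037, 0.2016]
orientation: [-1.569, 0.002, 0.751]
ft_force: [-0.6, 1.2, -2.1]
gripper_width: 0.654
time_s: 5.3
tool_pos: [0.5559, 0.005, 0.2023]
orientation: [-1.57, 0.0, 0.754]
ft_force: [-0.1, 0.5, -1.5]
gripper_width: 0.652
t 5.3 pos [555.9   5.  202.3] rpy [-8.993e+01  2.000e-02  4.317e+01] F [-0.1  0.5 -1.5] T [-0.11  0.04 -0.05] w 0.652 q [-0.4   0.36  0.4   1.81 -0.17  1.    0.82]
travel cm [-0.14 -0.07 -0.11] rot [-0.001  0.003 -0.   ]
```

View pics/side4.png

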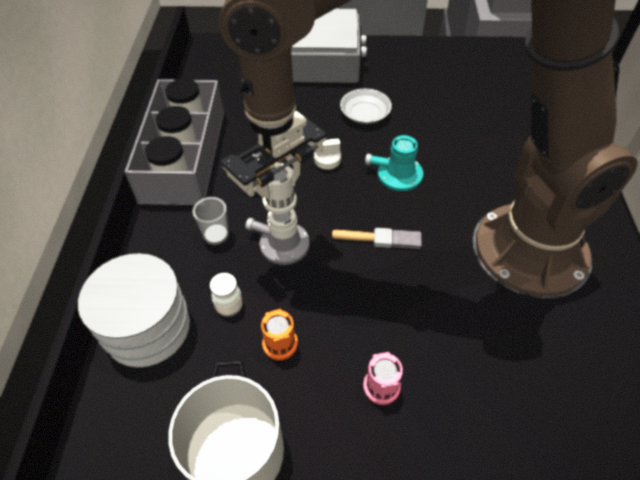

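View pics/top4.png

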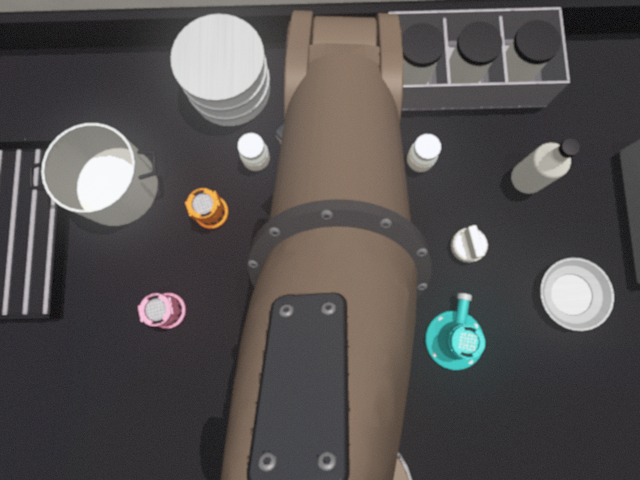

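```bash
python3 -m inch '{"travel":[[-0.1,1,-0.1],[-0.1,2,-0.1],[-0.1,2.6,-0.1],[-0.1,2.9,-0.1],[-0.1,2.9,-0.1],[-0.1,2.9,-0.1]],"rot":[[0,0,0],[0,0,0],[0,0,0],[0,0,0],[0,0,0],[0,0,0]],"fingers":[1,1,1,1,1,1]}' ; python3 mv.py .5556 .0033 .168 43; python3 - <<'E'
from h import *
for n in("side",):
    f=cam(n)["frame"][:,:,::-1];cv2.imwrite(f"pics/{n}5.png",cv2.resize(f[110:270,200:360],(600,600),interpolation=cv2.INTER_CUBIC))
E
```

```text
time_s: 5.9
tool_pos: [0.5564, 0.002, 0.1734]
orientation: [-1.571, 0.001, 0.75]
ft_force: [1.1, 1.6, -2.1]
gripper_width: 0.653
t 5.9 pos [556.4   2.  173.4] rpy [-8.998e+01  3.000e-02  4.297e+01] F [ 1.1  1.6 -2.1] T [-0.02 -0.07  0.01] w 0.653 q [-0.39  0.4   0.39  1.84 -0.18  0.94  0.83]
travel cm [0.03 0.54 0.15] rot [-0.    -0.001 -0.001]
```

View pics/side5.png

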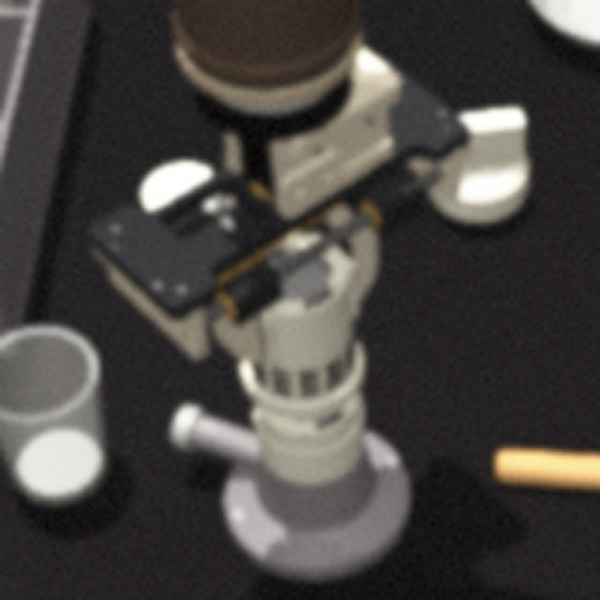

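```bash
python3 -m inch '{"travel":[[0,0.2,0.1],[0,0.4,0.1],[0,0.6,0.1],[0,0.7,0.1],[0,0.8,0.1],[0,0.8,0.1],[0,0.8,0.1]],"rot":[[0,0,0],[0,0,0],[0,0,0],[0,0,0],[0,0,0],[0,0,0],[0,0,0]],"fingers":[1,1,1,1,1,1,1]}' ; python3 mv.py .5556 .0033 .168 43
```

```text
time_s: 6.53
tool_pos: [0.5558, 0.0027, 0.1657]
orientation: [-1.571, 0.0, 0.75]
ft_force: [-0.6, -0.4, -2.9]
gripper_width: 0.653
t 6.53 pos [555.8   2.7 165.7] rpy [-90.     0.    42.97] F [-0.6 -0.4 -2.9] T [-0.04 -0.02 -0.02] w 0.653 q [-0.39  0.4   0.39  1.85 -0.19  0.92  0.84]
travel cm [ 0.02 -0.23  0.05] rot [-0.    -0.001 -0.   ]
```

```bash
python3 -m inch '{"travel":[[0,0.15,0],[0,0.3,0],[0,0.4,0],[0,0.5,0],[0,0.6,0],[0,0.6,0]],"rot":[[0,0,0],[0,0,0],[0,0,0],[0,0,0],[0,0,0],[0,0,0]],"fingers":[1,1,1,1,1,1]}' ; python3 mv.py .5556 .0033 .168 43
```

```text
time_s: 7.03
tool_pos: [0.5559, 0.0028, 0.1599]
orientation: [-1.571, -0.0, 0.75]
ft_force: [-1.4, -0.1, 5.2]
gripper_width: 0.653
t 7.03 pos [555.9   2.8 159.9] rpy [-9.001e+01 -3.000e-02  4.297e+01] F [-1.4 -0.1  5.2] T [-0.11  0.42  0.01] w 0.653 q [-0.38  0.41  0.38  1.86 -0.19  0.91  0.84]
travel cm [ 0.01 -0.81  0.06] rot [ 0.    -0.001  0.   ]
```

Force up about 8 N at 8 mm depth, as expected for the seal plate: the lugs are in the slots. Pressing to about 15.3 mm.

```bash
python3 -m inch '{"travel":[[0,0.2,0],[0,0.4,0],[0,0.55,0],[0,0.65,0],[0,0.73,0],[0,0.73,0],[0,0.73,0]],"rot":[[0,0,0],[0,0,0],[0,0,0],[0,0,0],[0,0,0],[0,0,0],[0,0,0]],"fingers":[1,1,1,1,1,1,1]}' ; python3 mv.py .5556 .0033 .1526 43
```

```text
time_s: 7.62
tool_pos: [0.556, 0.0027, 0.1531]
orientation: [-1.571, -0.001, 0.75]
ft_force: [-2.9, -0.6, 11.2]
gripper_width: 0.654
t 7.62 pos [556.    2.7 153.1] rpy [-9.001e+01 -4.000e-02  4.296e+01] F [-2.9 -0.6 11.2] T [-0.11  0.94 -0.02] w 0.654 q [-0.38  0.42  0.38  1.87 -0.2   0.89  0.84]
travel cm [0.01 0.05 0.07] rot [ 0.    -0.001  0.001]
```

```bash
python3 -m inch '{"travel":[[0,0.05,0],[0,0.05,0],[0,0.05,0],[0,0.05,0],[0,0.05,0],[0,0.05,0]],"rot":[[0,0.05,0],[0,0.12,0],[0,0.19,0],[0,0.26,0],[0,0.33,0],[0,0.33,0]],"fingers":[1,1,1,1,1,1]}' ; python3 mv.py .5556 .0033 .1526 -47
```

```text
time_s: 8.12
tool_pos: [0.557, 0.0026, 0.153]
orientation: [-1.572, -0.002, 0.415]
ft_force: [-1.0, -0.7, 10.1]
gripper_width: 0.654
t 8.12 pos [557.    2.6 153. ] rpy [-90.06  -0.14  23.8 ] F [-1.  -0.7 10.1] T [-0.08  0.34 -0.03] w 0.654 q [-0.44  0.43  0.47  1.87 -0.24  0.89  0.56]
travel cm [-0.1   0.04  0.12] rot [-1.000e-03  1.236e+00  3.000e-03]
```

```bash
python3 -m inch '{"travel":[[0,0.02,0],[0,0.02,0],[0,0.02,0],[0,0.02,0],[0,0.02,0],[0,0.02,0],[0,0.02,0],[0,0.02,0],[0,0.02,0],[0,0.02,0],[0,0.02,0],[0,0.02,0]],"rot":[[0,0.1,0],[0,0.22,0],[0,0.34,0],[0,0.46,0],[0,0.57,0],[0,0.68,0],[0,0.79,0],[0,0.9,0],[0,1.0,0],[0,1.08,0],[0,1.16,0],[0,1.2,0]],"fingers":[1,1,1,1,1,1,1,1,1,1,1,1]}' ; python3 mv.py .5556 .0033 .1526 -47
```

```text
time_s: 9.12
tool_pos: [0.557, 0.0023, 0.1528]
orientation: [-1.569, -0.002, -0.785]
ft_force: [0.3, -0.5, 10.7]
gripper_width: 0.654
t 9.12 pos [557.    2.3 152.8] rpy [-89.91  -0.13 -44.96] F [ 0.3 -0.5 10.7] T [-0.21  0.39  0.13] w 0.654 q [-0.66  0.5   0.8   1.89 -0.44  0.94 -0.44]
travel cm [-0.17  0.02 -0.03] rot [-0.002  0.036  0.002]
```

```bash
python3 -m inch '{"travel":[[0,0,0],[0,0,0],[0,0,0]],"rot":[[0,0.03,0],[0,0.05,0],[0,0.05,0]],"fingers":[1,1,1]}' ; python3 mv.py .5556 .0033 .1526 -47
```

```text
time_s: 9.37
tool_pos: [0.557, 0.0027, 0.1528]
orientation: [-1.569, -0.002, -0.831]
ft_force: [-0.4, -1.2, 11.6]
gripper_width: 0.652
t 9.37 pos [557.    2.7 152.8] rpy [-89.89  -0.09 -47.61] F [-0.4 -1.2 11.6] T [-0.05  0.5   0.05] w 0.652 q [-0.67  0.5   0.81  1.89 -0.45  0.94 -0.48]
travel cm [-0.14  0.02 -0.06] rot [-0.002 -0.011  0.002]
```

```bash
python3 -m inch '{"travel":[[0,-0.1,0],[0,-0.2,0],[0,-0.3,0],[0,-0.4,0],[0,-0.5,0],[0,-0.5,0],[0,-0.5,0]],"rot":[[0,0,0],[0,0,0],[0,0,0],[0,0,0],[0,0,0],[0,0,0],[0,0,0]],"fingers":[1,1,1,1,1,1,1]}' ; python3 mv.py .5556 .0033 .1526 -47
```

```text
time_s: 9.95
tool_pos: [0.5568, 0.0027, 0.157]
orientation: [-1.57, -0.002, -0.83]
ft_force: [5.1, -1.1, -0.0]
gripper_width: 0.655
t 9.95 pos [556.8   2.7 157. ] rpy [-89.93  -0.1  -47.55] F [ 5.1 -1.1 -0. ] T [-0.31 -1.04  0.07] w 0.655 q [-0.67  0.5   0.81  1.88 -0.44  0.95 -0.49]
travel cm [-0.13  0.43 -0.04] rot [-0.001 -0.01   0.002]
```

At depth 11 mm the upward spring push is gone, so the lugs have seated in the pockets. Releasing.

```bash
python3 -m inch '{"travel":[[0,0.05,0],[0,0.05,0],[0,0.05,0],[0,0.05,0],[0,0.05,0],[0,0.05,0]],"rot":[[0,0,0],[0,0,0],[0,0,0],[0,0,0],[0,0,0],[0,0,0]],"fingers":[0.3,0.2,0,-0.5,-1,-1]}' ; python3 -m inch '{"travel":[[0,-1,0],[0,-3,0],[0,-6,0],[0,-9,0],[0,-12,0],[0,-14,0],[0,-14,0]],"rot":[[0,0,0],[0,0,0],[0,0,0],[0,0,0],[0,0,0],[0,0,0],[0,0,0]],"fingers":[-1,-1,-1,-1,-1,-1,-1]}' ;python3 mv.py .464 -.2605 .2 100;python3 - <<'E'
from h import *
for n in("side","top"):
    f=cam(n)["frame"][:,:,::-1];cv2.imwrite(f"pics/{n}6.png",f)
E
```

```text
time_s: 10.45
tool_pos: [0.5548, 0.003, 0.1557]
orientation: [-1.572, 0.002, -0.83]
ft_force: [0.5, 1.2, -1.1]
gripper_width: 0.817
time_s: 11.03
tool_pos: [0.5574, 0.002, 0.3009]
orientation: [-1.566, -0.003, -0.831]
ft_force: [1.1, 0.1, 0.0]
gripper_width: 1.001
t 11.03 pos [557.4   2.  300.9] rpy [-89.71  -0.19 -47.6 ] F [1.1 0.1 0. ] T [-0.08  0.08 -0.  ] w 1.001 q [-0.77  0.35  0.92  1.7  -0.29  1.24 -0.61]
travel cm [ 13.05  10.01 -24.65] rot [ 2.000e-03 -2.576e+00  8.000e-03]
```

View pics/side6.png

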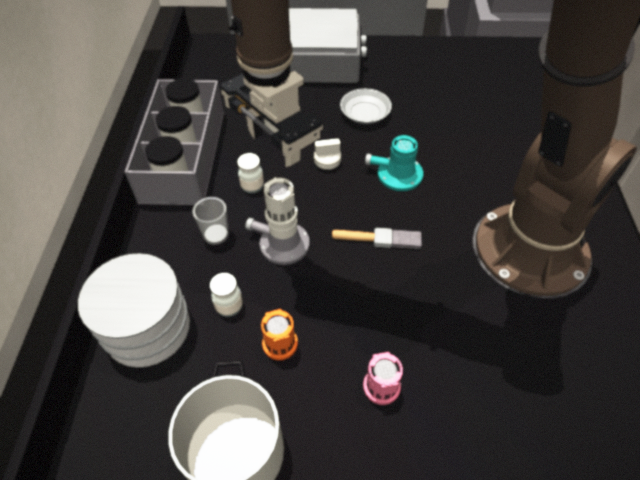

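```bash
python3 -m inch '{"travel":[[1,0,-2],[2,0,-4],[3,0,-6],[4,0,-8],[5,0,-10],[6,0,-12],[7,0,-14],[8,0,-16],[9,0,-18],[10,0,-20],[11.5,0,-22],[13,0,-24.6]],"rot":[[0,-0.1,0],[0,-0.2,0],[0,-0.3,0],[0,-0.4,0],[0,-0.5,0],[0,-0.6,0],[0,-0.7,0],[0,-0.8,0],[0,-0.9,0],[0,-1.0,0],[0,-1.1,0],[0,-1.2,0]],"fingers":[-1,-1,-1,-1,-1,-1,-1,-1,-1,-1,-1,-1]}' ;python3 mv.py .464 -.2605 .2 100;python3 - <<'E'
from h import *
for n in("side","top"):
    f=cam(n)["frame"][:,:,::-1];cv2.imwrite(f"pics/{n}7.png",f)
E
```

```text
time_s: 12.13
tool_pos: [0.4615, -0.2586, 0.2949]
orientation: [-1.569, 0.001, 0.377]
ft_force: [0.1, 0.8, 1.0]
gripper_width: 0.998
t 12.13 pos [ 461.5 -258.6  294.9] rpy [-8.987e+01  8.000e-02  2.160e+01] F [0.1 0.8 1. ] T [-0.12  0.01  0.02] w 0.998 q [-0.17  0.26  0.74  1.76 -0.19  1.2   1.  ]
travel cm [ 0.18  9.49 -0.29] rot [-0.003 -1.368  0.   ]
```

View pics/top7.png

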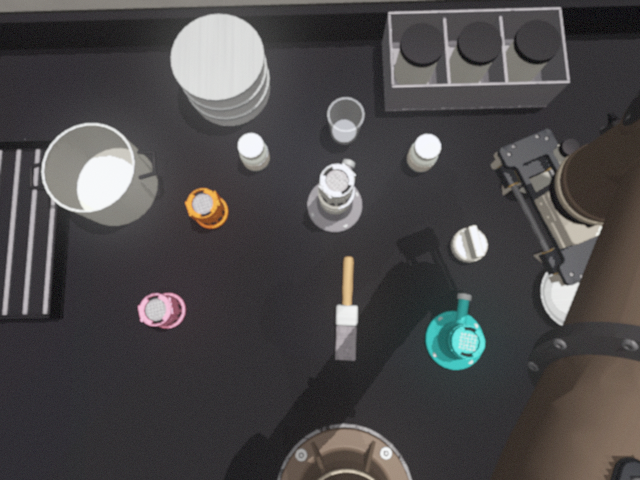

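View pics/side7.png

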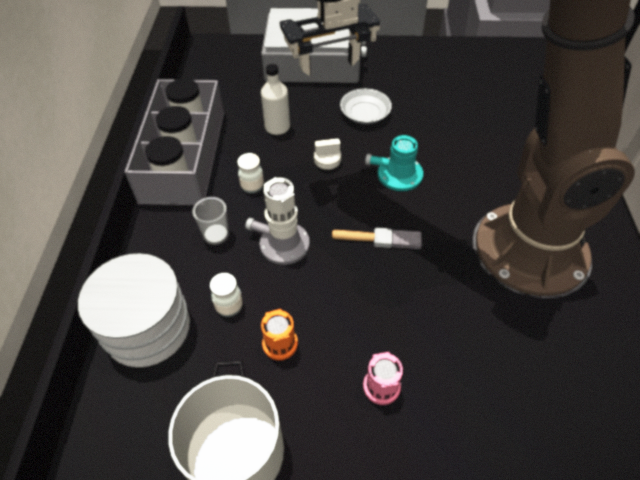

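```bash
python3 - <<'E'
from h import *
T=cam("top");S=cam("side")
us=[]
for c in(T,S):
    p=proj(c,[.5556,.003,.187])[0];print(p)
    for thr in(100,130):
        b=darkslots(c,*p,.1835,thr=thr)
        if len(b)>1:
            q0,q1=b[0][2],b[1][2]; print("   mid",(q0+q1)/2,np.linalg.norm(q0-q1),ax(q0,q1))
    x,y=int(p[0])-20,int(p[1])-20
    us.append(cv2.resize(c["frame"][y:y+60,x-10:x+50,::-1],(400,400),interpolation=cv2.INTER_CUBIC))
cv2.imwrite("pics/sv.png",np.hstack(us))
E
```

```text
[336.06658522 179.93206713]
  blob 882 [327.8  171.01] [572.7  16.5 183.5] r 21.1
  blob 639 [346.23 188.91] [540.5 -13.8 183.5] r 23.3
   mid [556.6    1.35 183.5 ] 44.214590352054636 43.25874457021381
  blob 1566 [327.82 171.04] [572.7  16.5 183.5] r 21.0
  blob 1250 [346.03 189.01] [540.3 -13.5 183.5] r 23.2
   mid [556.5   1.5 183.5] 44.1560867831379 42.797401838234116
[279.47340825 188.10563345]
  blob 90 [286.61 183.88] [542.6 -12.1 183.5] r 18.0
  blob 550 [286.21 183.6 ] [543.5 -12.8 183.5] r 17.8
  blob 56 [268.56 193.17] [576.7  13.9 183.5] r 25.0
   mid [5.601e+02 5.500e-01 1.835e+02] 42.60434250167467 -141.19317210648782
```

View pics/sv.png

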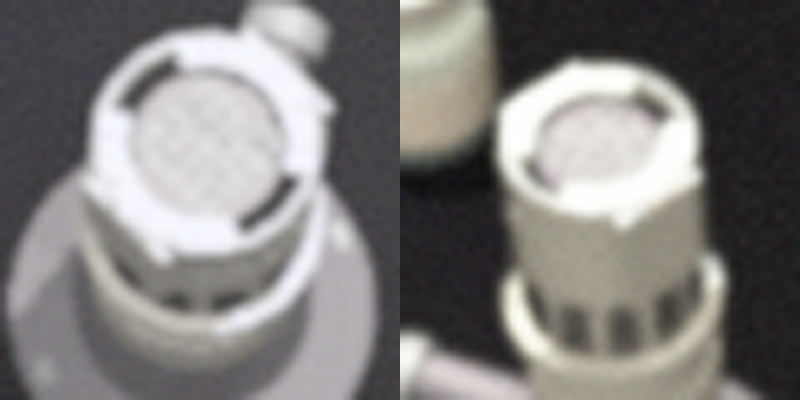

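```bash
python3 -m inch '{"travel":[[0,0,0],[0,0,0],[0.1,0,-0.2],[0.1,0,-0.2],[0.1,1,-0.2],[0.1,2,-0.2],[0.1,3,-0.2],[0.1,4,-0.2],[0.1,5,-0.2],[0.1,6,-0.2],[0.1,8,-0.2],[0.1,9.5,-0.2]],"rot":[[0,-0.12,0],[0,-0.24,0],[0,-0.36,0],[0,-0.48,0],[0,-0.6,0],[0,-0.72,0],[0,-0.84,0],[0,-0.96,0],[0,-1.08,0],[0,-1.2,0],[0,-1.3,0],[0,-1.359,0]],"fingers":[-1,-1,-1,-1,-1,-1,-1,-1,-1,-1,-1,-1]}' ;python3 -m inch '{"travel":[[0,0,0],[0,0,0],[0,0,0]],"rot":[[0,0,0],[0,0,0],[0,0,0]],"fingers":[-1,-1,-1]}' ;python3 mv.py .4645 -.26 .05 99.5;python3 - <<'E'
from h import *
for n in("side","top"):
    f=cam(n)["frame"][:,:,::-1];cv2.imwrite(f"pics/{n}8.png",f)
E
```

```text
time_s: 13.33
tool_pos: [0.4638, -0.2586, 0.1996]
orientation: [-1.57, -0.001, 1.736]
ft_force: [0.1, -0.2, 0.0]
gripper_width: 1.001
time_s: 13.58
tool_pos: [0.4641, -0.2601, 0.2017]
orientation: [-1.571, -0.0, 1.727]
ft_force: [-0.2, 0.2, -0.2]
gripper_width: 1.001
t 13.58 pos [ 464.1 -260.1  201.7] rpy [-9.001e+01 -1.000e-02  9.896e+01] F [-0.2  0.2 -0.2] T [ 0.02  0.03 -0.03] w 1.001 q [ 0.07  0.33  0.45  1.87 -0.17  0.98  2.32]
travel cm [-0.   15.17 -0.04] rot [ 0.    -0.009  0.   ]
```

View pics/side8.png

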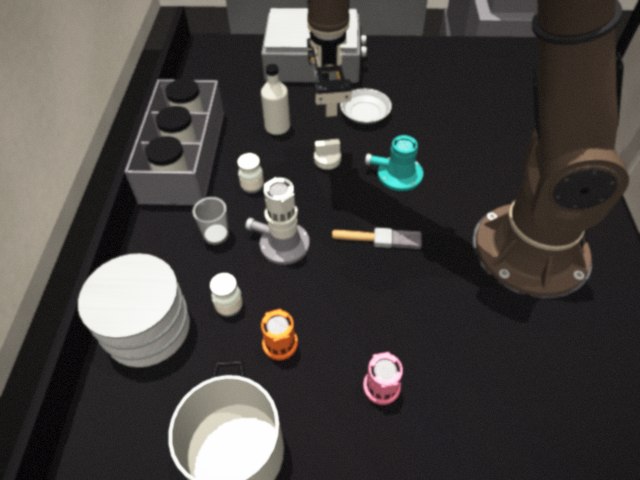

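```bash
python3 -m inch '{"travel":[[0,2,0],[0,5,0],[0,8,0],[0,10.5,0],[0,12.5,0],[0,14,0],[0,15,0],[0,15.4,0],[0,15.4,0],[0,15.4,0]],"rot":[[0,-0.009,0],[0,-0.009,0],[0,-0.009,0],[0,-0.009,0],[0,-0.009,0],[0,-0.009,0],[0,-0.009,0],[0,-0.009,0],[0,-0.009,0],[0,-0.009,0]],"fingers":[-1,-1,-1,-1,-1,-1,-1,-1,-1,-1]}' ;python3 mv.py .4645 -.26 .0475 99.5;python3 - <<'E'
from h import *
us=[]
S=cam("side");T=cam("top")
us=[cv2.resize(S["frame"][100:190,280:370,::-1],(400,400),interpolation=cv2.INTER_CUBIC),cv2.resize(T["frame"][200:300,420:520,::-1],(400,400),interpolation=cv2.INTER_CUBIC)]
cv2.imwrite("pics/g9.png",np.hstack(us))
E
```

```text
time_s: 14.52
tool_pos: [0.4642, -0.261, 0.048]
orientation: [-1.572, 0.001, 1.738]
ft_force: [-0.9, 0.0, -0.2]
gripper_width: 1.001
t 14.52 pos [ 464.2 -261.    48. ] rpy [-9.006e+01  4.000e-02  9.956e+01] F [-0.9  0.  -0.2] T [ 0.06 -0.02  0.01] w 1.001 q [ 0.16  0.54  0.35  2.01 -0.3   0.64  2.44]
travel cm [ 0.09  0.05 -0.04] rot [ 0.001  0.001 -0.001]
```

View pics/g9.png

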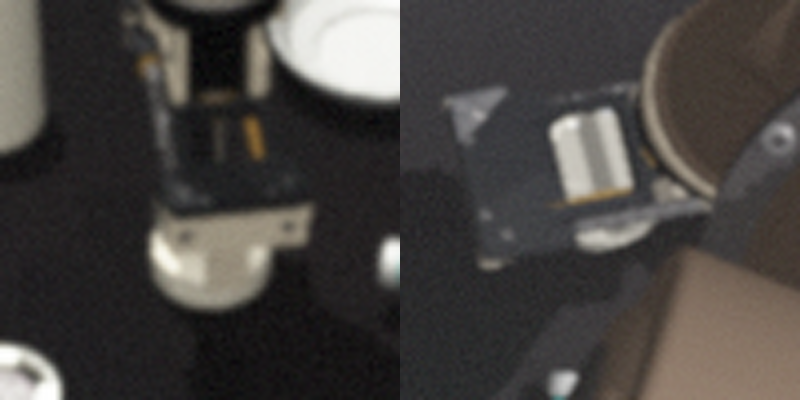

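```bash
python3 -m inch '{"travel":[[0,0,0],[0,0,0],[0,0,0],[0,0,0],[0,0,0],[0,0,0],[0,0,0],[0,0,0],[0,0,0],[0,0,0],[0,0,0],[0,0,0]],"rot":[[0,0,0],[0,0,0],[0,0,0],[0,0,0],[0,0,0],[0,0,0],[0,0,0],[0,0,0],[0,0,0],[0,0,0],[0,0,0],[0,0,0]],"fingers":[-0.3,0,0.2,0.35,0.45,0.5,0.55,0.6,0.65,0.7,1,1]}' 50;python3 mv.py .5565 .0022 .25 133
```

```text
time_s: 15.62
tool_pos: [0.4636, -0.2607, 0.0472]
orientation: [-1.571, -0.0, 1.738]
ft_force: [-0.1, -0.1, 0.5]
gripper_width: 0.179
t 15.62 pos [ 463.6 -260.7   47.2] rpy [-90.    -0.    99.57] F [-0.1 -0.1  0.5] T [ 0.18 -0.03  0.  ] w 0.179 q [ 0.16  0.54  0.35  2.01 -0.3   0.64  2.44]
travel cm [ 24.38 -20.28 -13.53] rot [ 0.    -0.583  0.   ]
```

```bash
python3 -m inch '{"travel":[[0,-1,0],[0,-4,0],[0,-8,0],[0,-12,0],[0,-16,0],[0,-19.5,0],[0,-21.5,0],[0,-22.5,0],[0,-22.5,0],[0,-22.5,0]],"rot":[[0,0,0],[0,0,0],[0,0,0],[0,0,0],[0,0,0],[0,0,0],[0,0,0],[0,0,0],[0,0,0],[0,0,0]],"fingers":[1,1,1,1,1,1,1,1,1,1]}';python3 mv.py .5565 .0022 .27 133;python3 - <<'E'
from h import *
for n in("side","top"):
    f=cam(n)["frame"][:,:,::-1];cv2.imwrite(f"pics/{n}10.png",f)
E
```

```text
time_s: 16.45
tool_pos: [0.4632, -0.2603, 0.2715]
orientation: [-1.57, -0.001, 1.738]
ft_force: [-1.1, 0.4, -2.5]
gripper_width: 0.167
t 16.45 pos [ 463.2 -260.3  271.5] rpy [-8.997e+01 -3.000e-02  9.958e+01] F [-1.1  0.4 -2.5] T [0.05 0.03 0.  ] w 0.167 q [ 0.04  0.26  0.48  1.78 -0.13  1.14  2.29]
travel cm [ 24.33   0.16 -13.57] rot [-0.    -0.583  0.001]
```

View pics/side10.png

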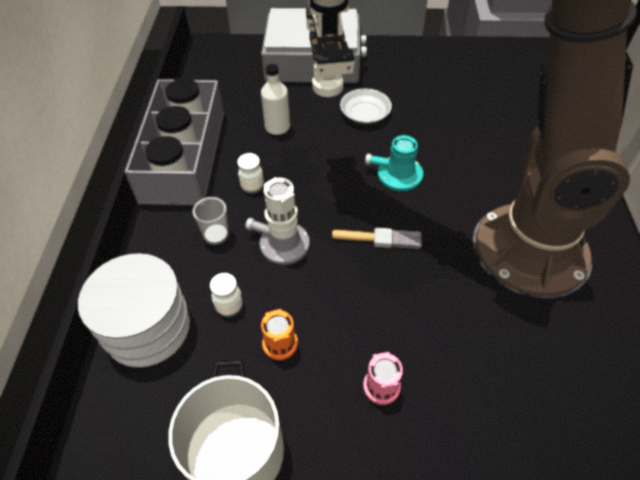

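```bash
python3 -m inch '{"travel":[[1,0,-0.5],[3,0,-1.7],[6,0,-3.3],[9,0,-5],[12,0,-6.7],[15,0,-8.3],[18,0,-10],[21,0,-11.7],[23,0,-12.8],[24.3,0,-13.6],[24.3,0,-13.6],[24.3,0,-13.6]],"rot":[[0,-0.05,0],[0,-0.1,0],[0,-0.16,0],[0,-0.22,0],[0,-0.29,0],[0,-0.36,0],[0,-0.43,0],[0,-0.5,0],[0,-0.55,0],[0,-0.583,0],[0,-0.583,0],[0,-0.583,0]],"fingers":[1,1,1,1,1,1,1,1,1,1,1,1]}';python3 -m inch '{"travel":[[0,0,0],[0,0,0],[0,0,0]],"rot":[[0,0,0],[0,0,0],[0,0,0]],"fingers":[1,1,1]}';python3 mv.py .5565 .0022 .25 133;python3 - <<'E'
from h import *
f=cam("side")["frame"][:,:,::-1];cv2.imwrite(f"pics/side11.png",cv2.resize(f[90:260,200:370],(600,600),interpolation=cv2.INTER_CUBIC))
E
```

```text
time_s: 17.55
tool_pos: [0.5571, 0.0012, 0.2715]
orientation: [-1.569, -0.0, 2.321]
ft_force: [-0.7, -0.6, -1.2]
gripper_width: 0.17
time_s: 17.8
tool_pos: [0.557, -0.0001, 0.2723]
orientation: [-1.57, 0.0, 2.318]
ft_force: [-0.3, 0.3, -2.4]
gripper_width: 0.172
t 17.8 pos [ 5.570e+02 -1.000e-01  2.723e+02] rpy [-8.9980e+01  2.0000e-02  1.3282e+02] F [-0.3  0.3 -2.4] T [0.09 0.04 0.02] w 0.172 q [-0.28  0.29  0.24  1.7  -0.08  1.16  2.3 ]
travel cm [ 0.21  2.23 -0.12] rot [-0.    -0.003 -0.   ]
```

View pics/side11.png

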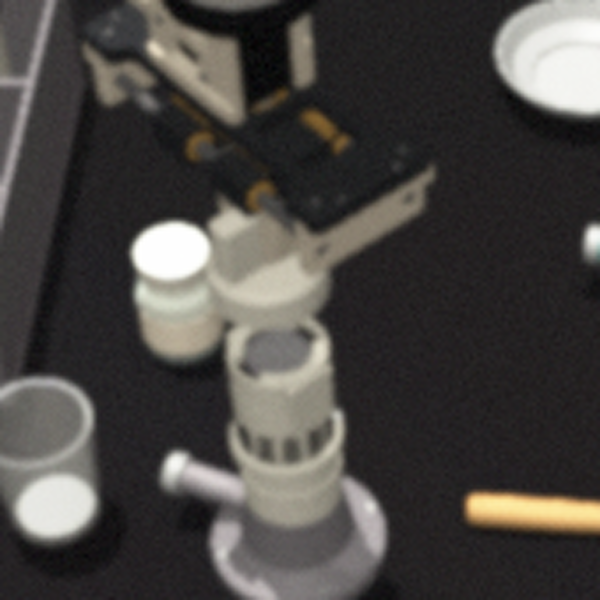

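```bash
python3 - <<'E'
from h import *
S=cam("side")
z=.2723-.0472
for P in([.557,0,z+.011],[.557,0,z+.0225],[.5565,.0022,.187],[.5565,.0022,.17]):
    u=proj(S,P)[0]; print(u,(u-[199.6,89.6])*600/170)
u=proj(S,[[.557-.0335*np.sin(.6),0,z]]);
f=S["frame"];g=cv2.cvtColor(f,cv2.COLOR_RGB2GRAY)
for y in range(165,182,2):print(y,"disc",g[y,252:302].tolist())
E
```

```text
[277.12703749 169.68503955] [273.6248382  282.65308078]
[276.69377571 165.44318239] [272.09567898 267.68182022]
[279.05549817 187.80087716] [280.43117001 346.59133116]
[279.63632646 193.49701683] [282.48115223 366.6953535 ]
165 disc [254, 254, 253, 250, 235, 205, 179, 170, 158, 146, 144, 145, 148, 141, 141, 136, 138, 136, 136, 140, 141, 143, 151, 161, 168, 175, 185, 189, 193, 195, 193, 192, 176, 151, 131, 135, 132, 134, 136, 132, 124, 108, 77, 58, 41, 39, 32, 37, 31, 32]
167 disc [246, 235, 212, 177, 151, 144, 156, 174, 172, 161, 150, 147, 146, 145, 141, 136, 140, 144, 151, 165, 173, 182, 186, 192, 192, 194, 197, 197, 194, 198, 197, 195, 191, 180, 164, 155, 147, 147, 154, 144, 113, 80, 46, 35, 37, 32, 33, 31, 35, 33]
169 disc [159, 151, 146, 144, 145, 150, 159, 167, 178, 186, 180, 171, 158, 154, 151, 155, 162, 172, 189, 193, 195, 193, 197, 196, 195, 192, 194, 195, 198, 194, 196, 198, 196, 195, 190, 185, 178, 170, 151, 133, 109, 83, 52, 38, 32, 33, 32, 34, 27, 32]
171 disc [155, 154, 158, 168, 177, 181, 171, 158, 163, 180, 189, 192, 189, 187, 189, 192, 195, 194, 195, 196, 198, 197, 19
[... 667 characters left out ...]
164, 156, 151, 144, 142, 147, 153, 150, 154, 157, 154, 162, 164, 162, 165, 161, 165, 163, 164, 164, 160, 156, 153, 149, 145, 144, 142, 144, 139, 131, 126, 109, 89, 56, 41, 33, 34, 35, 32, 36, 34, 35, 29, 29]
179 disc [177, 176, 171, 175, 174, 168, 158, 153, 143, 138, 134, 133, 140, 145, 153, 153, 151, 156, 154, 157, 157, 155, 155, 154, 154, 152, 149, 151, 152, 149, 147, 145, 145, 142, 139, 132, 110, 77, 52, 39, 27, 30, 31, 36, 36, 34, 32, 36, 30, 34]
181 disc [178, 174, 177, 175, 172, 160, 160, 147, 140, 136, 117, 98, 83, 102, 127, 144, 154, 156, 158, 160, 157, 154, 155, 151, 151, 151, 151, 150, 152, 147, 143, 139, 133, 136, 147, 158, 152, 128, 95, 63, 40, 36, 33, 37, 32, 32, 32, 31, 34, 31]
```

```bash
python3 mv.py .5558 .0012 .238 133; python3 -m inch '{"travel":[[0.1,1,0],[0.2,2,0],[0.2,2.8,0],[0.2,3.4,0],[0.2,3.4,0],[0.2,3.4,0]],"rot":[[0,0,0],[0,0,0],[0,0,0],[0,0,0],[0,0,0],[0,0,0]],"fingers":[1,1,1,1,1,1]}';python3 mv.py .5558 .0012 .238 133;python3 - <<'E'
from h import *
f=cam("side")["frame"][:,:,::-1];cv2.imwrite(f"pics/side12.png",cv2.resize(f[130:230,230:330],(600,600),interpolation=cv2.INTER_CUBIC))
E
```

```text
t 17.9 pos [5.571e+02 5.000e-01 2.724e+02] rpy [-9.0000e+01  1.0000e-02  1.3288e+02] F [ 0.3 -0.6 -1.5] T [0.06 0.06 0.01] w 0.167 q [-0.28  0.29  0.24  1.7  -0.08  1.16  2.3 ]
travel cm [0.14 3.44 0.05] rot [ 0.    -0.002 -0.   ]
time_s: 18.4
tool_pos: [0.5556, 0.003, 0.2376]
orientation: [-1.57, -0.001, 2.321]
ft_force: [-0.6, -0.2, -1.6]
gripper_width: 0.168
t 18.4 pos [555.6   3.  237.6] rpy [-8.9940e+01 -4.0000e-02  1.3298e+02] F [-0.6 -0.2 -1.6] T [0.02 0.06 0.  ] w 0.168 q [-0.28  0.32  0.24  1.75 -0.08  1.08  2.3 ]
travel cm [-0.14 -0.04  0.11] rot [-0.001 -0.     0.001]
```

View pics/side12.png

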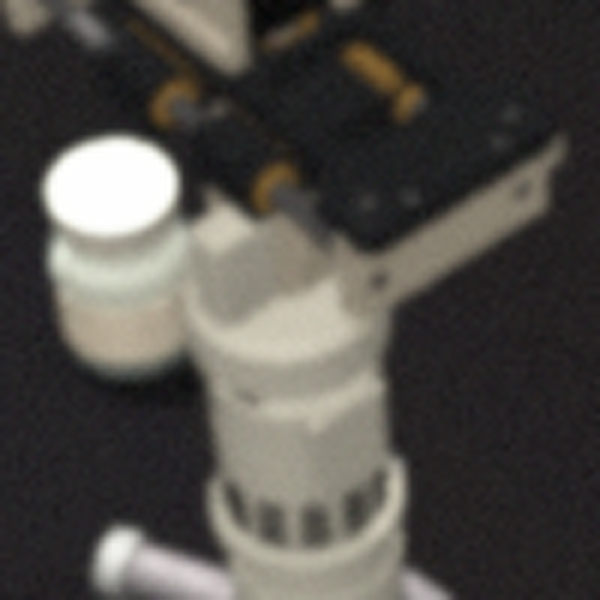

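```bash
python3 -m inch '{"travel":[[0,0.1,0.1],[0,0.3,0.15],[0,0.5,0.15],[0,0.6,0.15],[0,0.6,0.15],[0,0.6,0.15]],"rot":[[0,0,0],[0,0,0],[0,0,0],[0,0,0],[0,0,0],[0,0,0]],"fingers":[1,1,1,1,1,1]}';python3 mv.py .5558 .0012 .238 133
```

```text
time_s: 18.95
tool_pos: [0.5548, 0.002, 0.2322]
orientation: [-1.571, -0.0, 2.321]
ft_force: [0.2, -0.4, -0.4]
gripper_width: 0.17
t 18.95 pos [554.8   2.  232.2] rpy [-90.    -0.   132.98] F [ 0.2 -0.4 -0.4] T [ 0.08  0.08 -0.01] w 0.17 q [-0.28  0.32  0.23  1.76 -0.08  1.06  2.31]
travel cm [-0.12 -0.58 -0.02] rot [ 0. -0.  0.]
```

```bash
python3 -m inch '{"travel":[[0,0.1,0],[0,0.2,0],[0,0.3,0],[0,0.4,0],[0,0.4,0]],"rot":[[0,0,0],[0,0,0],[0,0,0],[0,0,0],[0,0,0]],"fingers":[1,1,1,1,1]}';python3 mv.py .5558 .0012 .238 133
```

```text
time_s: 19.37
tool_pos: [0.555, 0.002, 0.2284]
orientation: [-1.571, 0.0, 2.321]
ft_force: [-1.0, 0.3, 2.3]
gripper_width: 0.167
t 19.37 pos [555.    2.  228.4] rpy [-9.0020e+01  1.0000e-02  1.3298e+02] F [-1.   0.3  2.3] T [ 0.    0.26 -0.03] w 0.167 q [-0.28  0.33  0.23  1.77 -0.09  1.06  2.31]
travel cm [-0.11 -0.96 -0.01] rot [ 0. -0. -0.]
```

```bash
python3 -m inch '{"travel":[[0,0.2,0],[0,0.4,0],[0,0.6,0],[0,0.8,0],[0,1.0,0],[0,1.1,0],[0,1.2,0],[0,1.2,0],[0,1.2,0]],"rot":[[0,0,0],[0,0,0],[0,0,0],[0,0,0],[0,0,0],[0,0,0],[0,0,0],[0,0,0],[0,0,0]],"fingers":[1,1,1,1,1,1,1,1,1]}';python3 mv.py .555 .002 .216 133
```

```text
time_s: 20.12
tool_pos: [0.5552, 0.002, 0.2168]
orientation: [-1.572, 0.001, 2.321]
ft_force: [-3.3, 0.5, 9.0]
gripper_width: 0.175
t 20.12 pos [555.2   2.  216.8] rpy [-9.0050e+01  3.0000e-02  1.3297e+02] F [-3.3  0.5  9. ] T [-0.01  0.63  0.06] w 0.175 q [-0.27  0.34  0.23  1.79 -0.09  1.03  2.31]
travel cm [0.02 0.08 0.01] rot [ 0.001 -0.    -0.001]
```

```bash
python3 -m inch '{"travel":[[0,0.05,0],[0,0.05,0],[0,0.05,0],[0,0.05,0],[0,0.05,0]],"rot":[[0,0.05,0],[0,0.1,0],[0,0.16,0],[0,0.22,0],[0,0.22,0]],"fingers":[1,1,1,1,1]}';python3 mv.py .555 .002 .216 43
```

```text
time_s: 20.53
tool_pos: [0.5557, 0.0021, 0.2166]
orientation: [-1.573, 0.001, 2.097]
ft_force: [-1.0, -0.4, 9.6]
gripper_width: 0.176
t 20.53 pos [555.7   2.1 216.6] rpy [-9.0120e+01  5.0000e-02  1.2016e+02] F [-1.  -0.4  9.6] T [ 0.09  0.33 -0.02] w 0.176 q [-0.31  0.34  0.28  1.79 -0.11  1.03  2.11]
travel cm [0.02 0.06 0.07] rot [2.000e-03 1.347e+00 1.000e-03]
```

```bash
python3 -m inch '{"travel":[[0,0,0],[0,0,0],[0,0,0],[0,0,0],[0,0,0],[0,0,0],[0,0,0],[0,0,0],[0,0,0],[0,0,0],[0,0,0],[0,0,0]],"rot":[[0,0.1,0],[0,0.22,0],[0,0.34,0],[0,0.46,0],[0,0.58,0],[0,0.7,0],[0,0.82,0],[0,0.94,0],[0,1.06,0],[0,1.16,0],[0,1.26,0],[0,1.3,0]],"fingers":[1,1,1,1,1,1,1,1,1,1,1,1]}';python3 mv.py .555 .002 .216 43;  python3 -m inch '{"travel":[[0,0,0],[0,0,0]],"rot":[[0,0.03,0],[0,0.06,0]],"fingers":[1,1]}';python3 mv.py .555 .002 .216 43
```

```text
time_s: 21.53
tool_pos: [0.5561, 0.0022, 0.2166]
orientation: [-1.573, -0.002, 0.795]
ft_force: [0.6, -0.2, 9.0]
gripper_width: 0.172
t 21.53 pos [556.1   2.2 216.6] rpy [-90.11  -0.13  45.58] F [ 0.6 -0.2  9. ] T [0.05 0.01 0.11] w 0.172 q [-0.52  0.36  0.57  1.8  -0.23  1.04  0.93]
travel cm [-0.09  0.06  0.06] rot [0.002 0.045 0.002]
time_s: 21.7
tool_pos: [0.5561, 0.0022, 0.2167]
orientation: [-1.573, -0.002, 0.74]
ft_force: [-0.5, 0.4, 8.0]
gripper_width: 0.166
t 21.7 pos [556.1   2.2 216.7] rpy [-90.1   -0.14  42.39] F [-0.5  0.4  8. ] T [0.12 0.   0.08] w 0.166 q [-0.53  0.37  0.59  1.81 -0.23  1.04  0.88]
travel cm [-0.1   0.07  0.06] rot [ 0.002 -0.011  0.002]
```

```bash
python3 -m inch '{"travel":[[0,-0.15,0],[0,-0.3,0],[0,-0.45,0],[0,-0.6,0],[0,-0.7,0],[0,-0.75,0],[0,-0.75,0],[0,-0.75,0]],"rot":[[0,0,0],[0,0,0],[0,0,0],[0,0,0],[0,0,0],[0,0,0],[0,0,0],[0,0,0]],"fingers":[1,1,1,1,1,1,1,1]}';python3 mv.py .555 .002 .2232 43
```

```text
time_s: 22.37
tool_pos: [0.5555, 0.0023, 0.2232]
orientation: [-1.572, -0.001, 0.741]
ft_force: [4.0, 1.8, -0.6]
gripper_width: 0.169
t 22.37 pos [555.5   2.3 223.2] rpy [-9.005e+01 -6.000e-02  4.247e+01] F [ 4.   1.8 -0.6] T [ 0.35 -1.28  0.04] w 0.169 q [-0.54  0.36  0.59  1.8  -0.23  1.05  0.88]
travel cm [-0.06  0.    0.01] rot [ 0.001 -0.009  0.001]
```

```bash
python3 -m inch '{"travel":[[0,-0.1,0],[0,-0.15,0],[0,-0.15,0]],"rot":[[0,0,0],[0,0,0],[0,0,0]],"fingers":[1,1,1]}';python3 mv.py .555 .002 .2232 43; python3 -m inch '{"travel":[[0,0.15,0],[0,0.2,0],[0,0.2,0],[0,0.2,0]],"rot":[[0,0,0],[0,0,0],[0,0,0],[0,0,0]],"fingers":[1,1,1,1]}';python3 mv.py .555 .002 .2232 43
```

```text
time_s: 22.62
tool_pos: [0.555, 0.0025, 0.2235]
orientation: [-1.571, 0.0, 0.741]
ft_force: [8.7, 1.8, -13.0]
gripper_width: 0.17
t 22.62 pos [555.    2.5 223.5] rpy [-9.001e+01  2.000e-02  4.248e+01] F [  8.7   1.8 -13. ] T [ 0.29 -2.35  0.01] w 0.17 q [-0.54  0.36  0.59  1.8  -0.23  1.05  0.88]
travel cm [-0.03  0.03 -0.03] rot [ 0.    -0.009 -0.   ]
time_s: 22.95
tool_pos: [0.5553, 0.0021, 0.2231]
orientation: [-1.571, -0.001, 0.741]
ft_force: [3.7, 2.1, 2.8]
gripper_width: 0.173
t 22.95 pos [555.3   2.1 223.1] rpy [-9.003e+01 -5.000e-02  4.245e+01] F [3.7 2.1 2.8] T [ 0.32 -1.08  0.06] w 0.173 q [-0.54  0.36  0.59  1.8  -0.23  1.05  0.88]
travel cm [-0.03 -0.01  0.02] rot [ 0.001 -0.01   0.001]
```

An 11 N net pull moved the cover only 0.3 mm, so both joints hold. Opening and retreating.

```bash
python3 -m inch '{"travel":[[0,0,0],[0,0,0],[0,0,0],[0,0,0],[0,0,0],[0,0,0],[0,0,0],[0,0,0]],"rot":[[0,0,0],[0,0,0],[0,0,0],[0,0,0],[0,0,0],[0,0,0],[0,0,0],[0,0,0]],"fingers":[0.6,0.5,0.3,0,-0.5,-1,-1,-1]}';python3 -m inch '{"travel":[[0,-1,0],[0,-3,0],[0,-6,0],[0,-9,0],[0,-11,0],[0,-13,0],[0,-13,0],[0,-13,0]],"rot":[[0,0,0],[0,0,0],[0,0,0],[0,0,0],[0,0,0],[0,0,0],[0,0,0],[0,0,0]],"fingers":[-1,-1,-1,-1,-1,-1,-1,-1]}';python3 mv.py .4 .2 .35 73;python3 - <<'E'
from h import *
f=cam("side")["frame"][:,:,::-1];cv2.imwrite(f"pics/side13.png",f)
E
```

```text
time_s: 23.62
tool_pos: [0.5547, 0.002, 0.2227]
orientation: [-1.571, 0.0, 0.741]
ft_force: [-1.1, -0.0, 0.3]
gripper_width: 0.637
time_s: 24.28
tool_pos: [0.5554, 0.0018, 0.3542]
orientation: [-1.572, -0.002, 0.741]
ft_force: [-0.2, 0.5, -1.0]
gripper_width: 1.003
t 24.28 pos [555.4   1.8 354.2] rpy [-90.08  -0.14  42.45] F [-0.2  0.5 -1. ] T [-0.07  0.01  0.02] w 1.003 q [-0.58  0.26  0.63  1.59 -0.16  1.34  0.81]
travel cm [ 1.91  0.39 25.11] rot [ 0.002 -0.533  0.002]
```

View pics/side13.png

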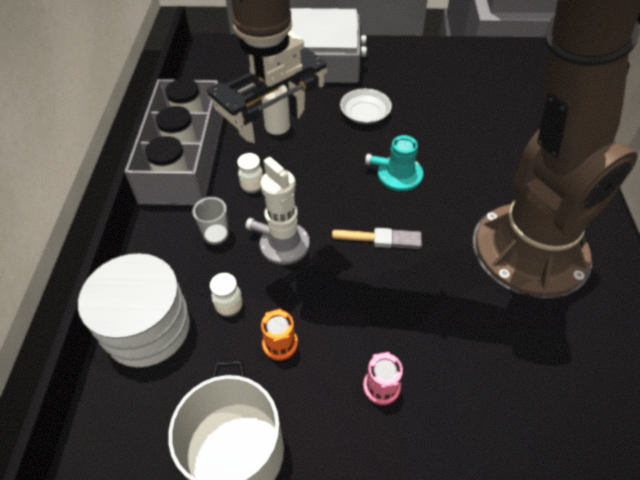

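```bash
python3 -m inch '{"travel":[[0,0,2],[0,0,5],[0,0,8],[0,0,11],[0,0,14],[0,0,17],[0,0,20],[0,0,22],[0,0,24],[0,0,25],[0,0,25],[0,0,25]],"rot":[[0,0,0],[0,0,0],[0,0,0],[0,0,0],[0,0,0],[0,0,0],[0,0,0],[0,0,0],[0,0,0],[0,0,0],[0,0,0],[0,0,0]],"fingers":[-1,-1,-1,-1,-1,-1,-1,-1,-1,-1,-1,-1]}';python3 - <<'E'
from h import *
S=cam("side");T=cam("top")
C=[.5558,.0022]
us=[]
for c in(T,S):
    p=proj(c,[*C,.17])[0]; x,y=int(p[0])-35,int(p[1])-35
    im=cv2.resize(c["frame"][y:y+70,x:x+70,::-1],(400,400),interpolation=cv2.INTER_CUBIC)
    # expected bar-top corners if both locked: cover origin z=.176, bar top z=.248, x-axis at -47 deg
    a=np.radians(-47);e=np.array([np.cos(a),np.sin(a)]);n=np.array([-e[1],e[0]])
    for sx in(-1,1):
        for sy in(-1,1):
            q=proj(c,[*(C+sx*.03*e+sy*.008*n),.248])[0]; q=(q-[x,y]+.5)*400/70
            cv2.circle(im,tuple(int(v) for v in q),3,(0,0,255),-1)
    us.append(im)
cv2.imwrite("pics/fin.png",np.hstack(us)); cv2.imwrite("pics/top14.png",T["frame"][:,:,::-1])
E
```

```text
time_s: 25.33
tool_pos: [0.3858, 0.1862, 0.3521]
orientation: [-1.571, 0.001, 0.742]
ft_force: [0.2, 0.4, 0.3]
gripper_width: 1.002
```

View pics/fin.png

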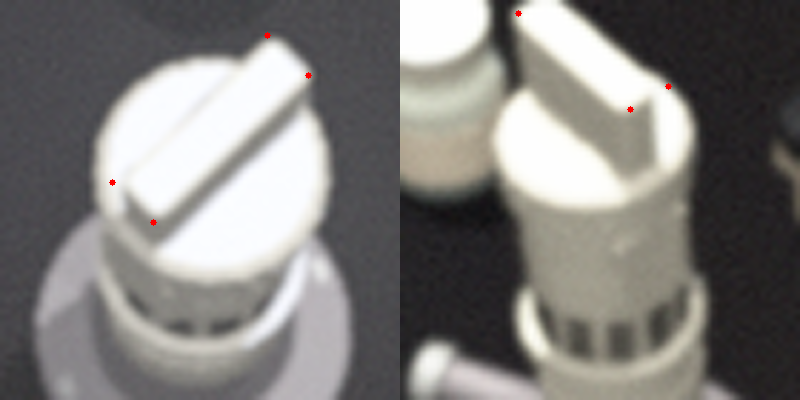

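View pics/top14.png

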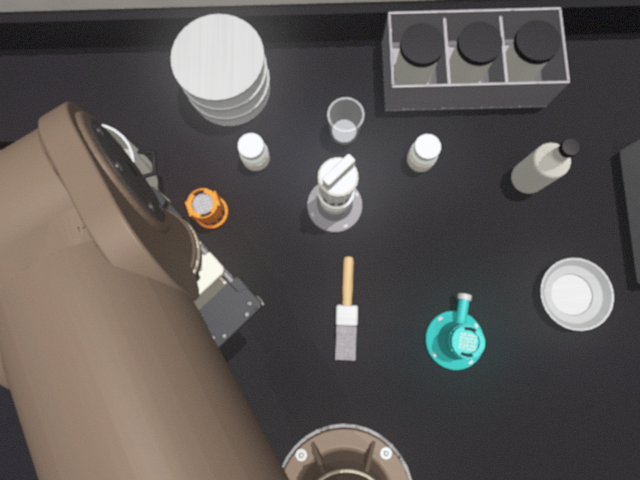

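```bash
python3 -c "
from workcell import arm
print(arm.sign_off())"
```

```text
the job is handed in; nothing more can be done
None
```

The column is built: the white sieve stage is locked on the stand's collar and the cover is locked on top of it. I let go of both and handed the job in at about 25.5 s of the 72 s.

- **Sieve:** by camera, the collar slots lie at about −47° from the world x axis. The lugs dropped straight into them. I pressed the stage to about 15 mm and turned it 90.6° clockwise. When I eased off it stopped at about 10.9 mm, with none of the roughly 8 N upward push an unlocked stage would give.
- **Cover:** I lined it up with the sieve's slots, pressed it and turned it 90.6° clockwise. It came up to 11 mm as measured from where I gripped it. An 11 N net pull moved it only 0.3 mm.
- **Last pictures:** the bar's height and direction match both parts being locked. The jars stand where they were in the top view, and the robot was touching nothing.

**Checks that disagreed or fell short:**
- The cover's position along its bar differed by 1–3 mm between the two views. I shifted it about 1.5 mm before it went in.
- The two cameras put the locked sieve's rim about 3.6 mm apart in x. I went by the top view and the arm's own reading there.
- I did not measure the sieve's angle again after turning the cover, but nothing in the picture or the forces suggested it had moved.

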